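# Sweep the offcuts into the scrap bay

### The arm

A 6-joint arm with a two-finger parallel gripper is mounted at the origin on the work surface. World frame = base frame: x ahead of the robot, y to its left, z up, the work surface at z = 0. Lengths are in m, angles in rad, forces in N, time in s.
With the tool pointing down it reaches from about 0.35 to 0.725 m from the base axis. Payload 4.3 kg.
Tool frame: the origin (TCP) lies at the very end of the fingers, on their centre line; the grasp point (between the pads) lies 19 mm behind it; z points along the fingers, y is the direction in which the jaws open and shut (so a half turn about z gives the same grasp; the last joint's range is limited). The gripper opens to 85 mm and grips with 20 to 120 N. Pads are 22 mm wide; open, the fingers measure 114 mm over their backs; the gripper's body (76 mm by 85 mm) begins 54 mm behind the grasp point. The pads swing forward as they close: fully open they stand 13 mm farther back than shut.
Start: joints at [-1.279, 0.377, 0.081, 1.274, 0, 1.46], TCP at [0.225, -0.529, 0.231] pointing down, gripper open.
Joint ranges: [-2.72, 2.72], [-0.84, 1.66], [-1.02, 1.22], [-1.77, 2.12], [-1.37, 1.28], [-3.14, 3.14]. Speed limits (rad/s): [2.57, 2.57, 3.14, 3.14, 3.14, 3.14].

### API

Orientations are given as a unit quaternion [x, y, z, w].
In Python, from bench import read_state, viewer, order gives the robot as it stands.
- The arm moves only by the tool carry_out, never from a script. Its arguments are lists of equal length, an entry for each row: "dp": the shift along the tool's x, y, z in m, a list of three; "angular": the turn, a rotation vector about the tool's x, y, z in degrees, a list of three. In form: {"dp": [[tx, ty, tz], ...], "angular": [[wx, wy, wz], ...]}. A call has 1 to 12 rows; each row shifts and turns the commanded pose from where the row before left it, along the tool's axes as they then stand; what a row does not reach is not made up. A row lasts 1/12 s, in which the tool goes at most 41.7 mm and 7.16 degrees, less where a joint would pass 70% of its speed; a pose out of reach is approached as far as the arm can. A call is refused whole if a number of a shift passes 0.0417 or a number of a turn 7.16, either way. A call with a gripper value outside its range is refused whole. "hand" is the opening, from -1 (shut) to 1 (fully open), so that 0 is half open, set as the call begins (left out, the last holds). The fingers move at their own pace and stop on an object; "grip_force" is the grip in N (left out, the last holds). Time passes only in rows, so rows that do not move let the fingers close. It gives the time, the measured TCP pose, the force and the opening at its end, in the units of the state.
- read_state(): the state, without advancing time (a new reading comes with each control period).
- viewer.snapshot(name): name is "scene" or "top" or "wrist"; returns the picture (400x640x3 uint8, blue, green, red); there is no depth.
- viewer.get_calibration(name): a dict with "intrinsics" (3x3 intrinsics, pixels), "camera_from_world" (4x4, takes a point from world to camera coordinates). Camera axes: x right, y down, z forward; pixel columns grow to the right and rows downward; lengths in m; the calibration is good to about 2 mm. A picture is of the moment at which its call begins: read the wrist's pose just before it. get_calibration takes no time and is no camera call; for the wrist camera it gives the pose at the moment of the call.
- order.finish_job(): hands the job in, once; it reports no verdict.
The state is a dict: "time": time; "q": joint angles; "qd": joint speeds; "joint_torque": joint torques, N m; "position": TCP position; "ee_rot": TCP orientation; "force": force on the tool from outside, world axes, zero at the start; "torque": the same for the moment, N m; "width": opening from 0.0 (shut) to 1.0 (fully open).
Only numpy, scipy, OpenCV 4.12 (cv2) and the standard library are available. Lean on these libraries where they do the work, as an engineer would, in place of code of your own. Each camera call takes 0.05 s, during which the arm holds its last target.

### The job

Clear the bench by the sander: with the fingertips, sweep the three wooden offcuts (the block, the square piece and the green-topped round slug) across the bench top into the red scrap bay until each lies wholly inside it. Only push them along the bench, do not lift or carry them, and leave the glue bottle, the tape measure and the spanner where they are.

Things in the scene. Friction and masses are not known exactly. Their poses are not given: they have to be found in the camera images.
- bay: fixed scrap bay: three-sided red fence, 40 mm high, 12 mm thick, round a flat blue floor level with the bench (no step). Inside 200 mm wide (x), 150 mm deep (y). Origin: centre of the floor, z = 0. Its y points from the open mouth (y = -75 mm, x from -100 to 100) to the back wall (inner face y = 75 mm); z up. The mouth faces the robot's right (world -y), turned up to 17 degrees either way
- block: loose mid-brown wooden offcut, a block 56 mm (x) by 36 mm (y) by 24 mm high, about 35 g, lying flat; origin at its centre, 12 mm above the bench, z up
- square: loose dark brown square wooden offcut, 44 by 44 mm, 18 mm high, about 28 g, lying flat; origin at its centre, 9 mm above the bench, z up
- slug: loose round hole-saw slug of pale wood, its upper face painted green with a small dark centre mark, 46 mm diameter, 20 mm high, about 25 g, lying flat; origin at its centre, 10 mm above the bench, z up
- glue: white glue bottle with a blue label and orange cap, 56 mm diameter, 150 mm tall, standing loose to the robot's right of the offcuts; origin at the centre of its underside. Not to be disturbed
- tape: yellow tape measure, 64 by 66 mm, 34 mm high, lying loose beyond the offcuts; origin at the centre of its underside. Not to be disturbed
- spanner: steel spanner 170 mm long along its x, lying loose to the right of the offcuts, nearer the robot than the bottle, less than 20 mm high; origin at the middle of its length at bench height. Not to be disturbed

How it is judged:
By the outcome, as a careful person would: the job done as asked, in the order asked, and still so for the second after the job is handed in, with the robot touching nothing.
It also fails if it takes over 72 s, if anything falls off the work surface, if the arm or the gripper's body presses on something with over 40 N, if the wrist force passes 120 N, or if a joint passes its speed limit or range.

## Working session

There is one attempt and no reset: what is moved stays moved. The work goes in short steps, Python scripts to look and compute and a tool call to move; the robot and the scene stay as the last step left them, time stands still between calls to the robot, and variables do not carry over. Pictures are saved under pics/ and viewed, and the job is handed in when it is done.

Besides the shell and the picture viewer there is one more tool, called in YAML: its name, and indented under it one key for each argument. carry_out: Moves the arm, as the interface text tells. Its arguments: {"type":"object","properties":{"dp":{"type":"array"},"angular":{"type":"array"},"hand":{"type":"number"},"grip_force":{"type":"number"}},"required":["dp","angular"]}

```bash
ls; mkdir -p pics
python3 - <<'E'
from bench import read_state, viewer
import cv2
print(read_state())
for n in("scene","top"):
    im=viewer.snapshot(n); cv2.imwrite(f"pics/{n}0.png",im)
    c=viewer.get_calibration(n); print(n,c)
E
```

```text
pics
{'time': 0.0, 'q': array([-1.27929874e+00,  3.78063323e-01,  7.96393095e-02,  1.27441078e+00,
        1.97042448e-05,  1.46047685e+00]), 'qd': array([ 0.00117711,  0.00222032, -0.00052014,  0.0013134 , -0.0002156 ,
        0.00037435]), 'joint_torque': array([-3.24933617e-04, -4.63608313e+01,  2.69872963e+01,  2.08844128e-02,
       -2.85972774e-04, -2.97890097e-06]), 'position': array([ 0.22468928, -0.52857148,  0.23036593]), 'ee_rot': array([ 9.79885170e-01,  1.99559554e-01, -8.23934889e-05, -1.01594600e-03]), 'force': array([-0.68513811,  0.33656612, -0.4167618 ]), 'torque': array([-0.02630702, -0.03108857,  0.00300824]), 'width': 1.0037704374349168}
scene {'intrinsics': array([[415.48584433,   0.        , 323.5139126 ],
       [  0.        , 415.48584433, 203.6003249 ],
       [  0.        ,   0.        ,   1.        ]]), 'camera_from_world': array([[ 0.83349628,  0.55225562,  0.01725364, -0.49874049],
       [ 0.44774047, -0.65679987, -0.6067474 , -0.2573461 ],
       [-0.32374747,  0.51344685, -0.79470744,  1.10716066],
       [ 0.        ,  0.        ,  0.        ,  1.        ]])}
top {'intrinsics': array([[490.90029847,   0.        , 320.53389083],
       [  0.        , 490.90029847, 198.53069392],
       [  0.        ,   0.        ,   1.        ]]), 'camera_from_world': array([[ 0.0176906 , -0.99981846,  0.00707795, -0.05360106],
       [-0.98376369, -0.01867014, -0.17849488,  0.6002112 ],
       [ 0.17859462, -0.00380535, -0.98391538,  1.00587284],
       [ 0.        ,  0.        ,  0.        ,  1.        ]])}
```

View pics/top0.png

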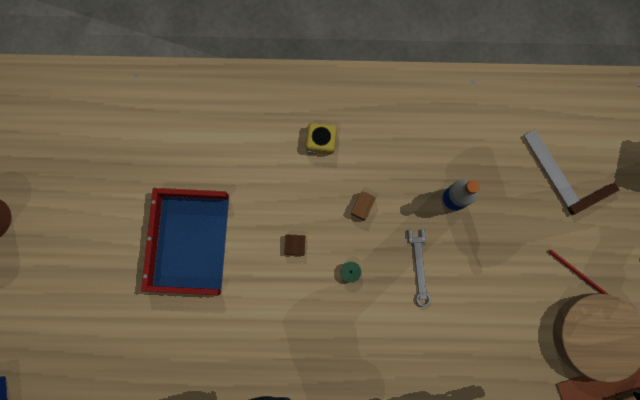

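View pics/scene0.png

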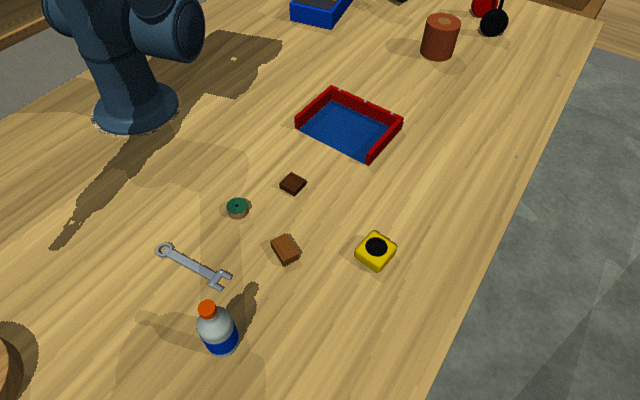

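The top view shows the bay at about (190,242) with its mouth facing right, and the square at (295,245), the block at (363,205) and the slug at (350,272). The tape is at (321,138), the bottle base near (455,198) and the spanner at (420,268). Next I'll measure them.

```bash
cat > h.py <<'E'
from bench import read_state, viewer
import cv2, numpy as np
def ray(n,px,z,c=None):
    c=c or viewer.get_calibration(n); K=c["intrinsics"];T=c["camera_from_world"]
    R,t=T[:3,:3],T[:3,3]; o=-R.T@t
    px=np.atleast_2d(px).astype(float)
    d=(R.T@np.linalg.inv(K)@np.c_[px,np.ones(len(px))].T).T
    return (o+d*((z-o[2])/d[:,2])[:,None])[:,:2]
def masks(im):
    h=cv2.cvtColor(im,cv2.COLOR_BGR2HSV); H,S,V=[h[...,i].astype(int) for i in range(3)]
    return dict(red=((H<6)|(H>174))&(S>190)&(V>90), blue=(H>100)&(H<125)&(S>120)&(V>50),
     green=(H>65)&(H<95)&(S>90), yellow=(H>20)&(H<32)&(S>190)&(V>110), brown=(H<18)&(S>125)&(V<140)), h
def blobs(m,amin=60):
    n,l,s,c=cv2.connectedComponentsWithStats(m.astype(np.uint8),connectivity=8)
    return [(s[i],c[i],(l==i)) for i in range(1,n) if s[i][4]>=amin]
E
python3 - <<'E'
from h import *
im=cv2.imread("pics/top0.png"); M,h=masks(im)
for p in [(363,205),(295,245),(285,245),(350,265),(312,138),(320,220),(190,240),(190,193),(420,268),(400,160)]: print(p,h[p[1],p[0]])
for k,m in M.items():
    for s,c,_ in blobs(m): print(k,s,c.round(1))
E
```

```text
(363, 205) [ 13 144  92]
(295, 245) [ 11 155  61]
(285, 245) [ 12 143  59]
(350, 265) [ 72 106  72]
(312, 138) [ 24 166  57]
(320, 220) [ 19  86 128]
(190, 240) [107 167  84]
(190, 193) [  1 200  98]
(420, 268) [110   7 114]
(400, 160) [ 19  88 136]
red [152 189  74  11 280] [185.1 192.3]
red [148 204   8  33 137] [151.6 220. ]
red [144 240   8  34 145] [147.4 256.9]
red [142 278  76  17 364] [175.8 289.2]
blue [ 154  200   74   89 5725] [190.9 243.9]
blue [  0 377   7  23 142] [  2.6 388.5]
green [341 263  19  19 278] [350.3 271.7]
brown [465 180  15  14 161] [472.1 186.4]
brown [568 183  51  32 473] [593.5 198.3]
brown [ 141  188   88  107 1852] [169.3 238. ]
brown [351 192  24  28 400] [362.6 205.5]
brown [  0 200  11  37 295] [  4.1 217.3]
brown [284 235  21  20 384] [294.3 244.7]
brown [549 250  60  45 288] [577.8 272.4]
brown [ 557  367   83   33 1612] [598.5 388.2]
```

Run:
```python
from h import *
im=cv2.imread("pics/top0.png"); M,h=masks(im)
z=cv2.resize(im[120:310,130:450],None,fx=2.5,fy=2.5,interpolation=cv2.INTER_CUBIC); z=cv2.convertScaleAbs(z,alpha=1.7); cv2.imwrite("pics/z0.png",z)
def top(name,mk,zz,pt):
    for s,c,m in blobs(M[mk]):
        if np.hypot(*(c-pt))<15:
            cnt=max(cv2.findContours(m.astype(np.uint8),cv2.RETR_EXTERNAL,cv2.CHAIN_APPROX_NONE)[0],key=len)[:,0]
            w=ray("top",cnt,zz).astype(np.float32); r=cv2.minAreaRect(w*1000)
            print(name,"c",ray("top",c,zz).round(4),"rect",np.round(r[0],1),np.round(r[1],1),round(r[2],1))
top("slug","green",.02,(350,272)); top("block","brown",.02,(363,205)); top("square","brown",.015,(294,245))
top("bayfloor","blue",0,(190,243))
b=[m for s,c,m in blobs(M["red"]) if c[0]<240]; 
m=np.any(b,axis=0); cnt=np.argwhere(m)[:,::-1]
w=ray("top",cnt,.04).astype(np.float32); r=cv2.minAreaRect(w*1000); print("red",r, cv2.boxPoints(r).round())
print("bottle",ray("top",[(472,187)],.15),ray("top",[(455,205)],0.0)); print("span",ray("top",[(417,236),(423,300)],.01)); print("tape",ray("top",[(309,124),(337,124),(307,151),(335,153)],.034))
```

```text
slug c [[ 0.4471 -0.1101]] rect [ 446.4 -109.6] [38.7 39.2] 1.0
block c [[ 0.5934 -0.1366]] rect [ 593.3 -136.9] [35.6 57.8] 64.2
square c [[0.5039 0.0132]] rect [504.3  13.7] [41.8 43.9] 1.0
bayfloor c [[0.5026 0.2445]] rect [506.9 244.6] [147.9 197.4] 88.4
red ((507.126220703125, 249.21926879882812), (159.4477081298828, 220.4949493408203), 88.19966888427734) [[394. 173.]
 [615. 166.]
 [620. 325.]
 [399. 332.]]
bottle [[ 0.61250348 -0.34073966]] [[ 0.60179614 -0.34834726]]
span [[ 0.52853267 -0.25869883]
 [ 0.38931141 -0.26932189]]
tape [[ 0.77566626 -0.01353747]
 [ 0.77694136 -0.07691149]
 [ 0.71237926 -0.01044204]
 [ 0.7089819  -0.07322669]]
```

View pics/z0.png

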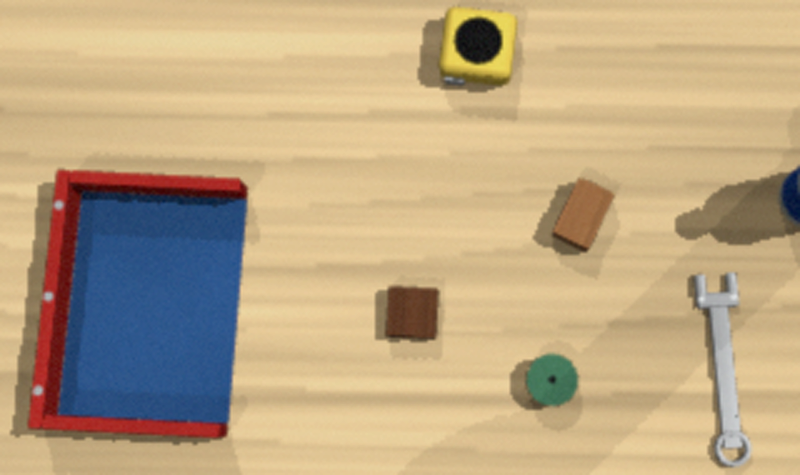

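Run:
```python
from h import *
z=lambda l:[(130+x/2.5,120+y/2.5) for x,y in l]
print("top z=.04 outer: backfar, backnear, mouthfar, mouthnear",ray("top",z([(63,171),(30,428),(246,181),(226,437)]),.04).round(3))
print("mouth floor far near",ray("top",z([(246,200),(229,420)]),0).round(3))
print("pins",ray("top",z([(59,205),(38,390)]),.04).round(3))
s=viewer.get_calibration("scene")
for n,p,zz in (("mouthfar out",(368,163),0),("mouthnear",(296,126),0),("backfar top",(403,122),.04),("backnear top",(333,87),.04),("slug",(237,206),.02),("block top",(285,246),.024),("square top",(293,181),.018)): print(n,ray("scene",[p],zz).round(3))
```

```text
top z=.04 outer: backfar, backnear, mouthfar, mouthnear [[0.619 0.32 ]
 [0.398 0.331]
 [0.613 0.159]
 [0.393 0.165]]
mouth floor far near [[0.604 0.166]
 [0.407 0.171]]
pins [[0.589 0.321]
 [0.43  0.327]]
mouthfar out [[0.612 0.174]]
mouthnear [[0.393 0.181]]
backfar top [[0.63  0.308]]
backnear top [[0.412 0.326]]
slug [[ 0.45  -0.111]]
block top [[ 0.596 -0.136]]
square top [[0.506 0.014]]
```

Run:
```python
from h import *
im=cv2.imread("pics/scene0.png")
cv2.imwrite("pics/z1.png",cv2.convertScaleAbs(cv2.resize(im[80:300,200:420],None,fx=2.7,fy=2.7,interpolation=cv2.INTER_CUBIC),alpha=1.5))
```

```text
(no output)
```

View pics/z1.png

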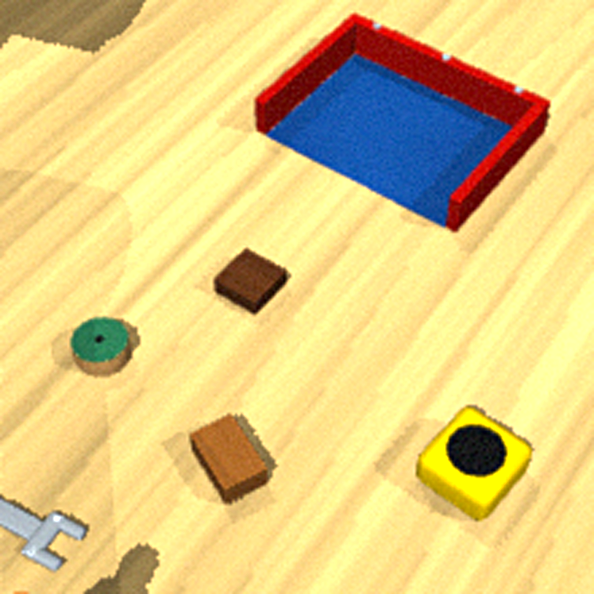

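Both views agree to within about 3 mm on the offcuts: square (.505,.013), slug (.448,-.110), block (.594,-.136). The bay is turned about 2°, with inside x .408–.605, its mouth at y≈.17 and the back wall at y≈.318. I'll turn the tool so that tool x is world +y, and close the fingers to a narrow two-point pusher.

carry_out:
  dp:
    - [0,0,0]
    - [0,0,0]
    - [0,0,0]
    - [0,0,0]
    - [0,0,0]
    - [0,0,0]
    - [0,0,0]
    - [0,0,0]
    - [0,0,0]
    - [0,0,0]
    - [0,0,0]
  angular:
    - [0,0,-6.7]
    - [0,0,-6.7]
    - [0,0,-6.7]
    - [0,0,-6.7]
    - [0,0,-6.7]
    - [0,0,-6.7]
    - [0,0,-6.7]
    - [0,0,-6.7]
    - [0,0,-6.7]
    - [0,0,-6.7]
    - [0,0,0]
  hand: -0.6

```text
time: 1.02
position: [0.2248, -0.5288, 0.2308]
ee_rot: [0.706, 0.708, 0.0, -0.001]
force: [-0.4, -0.7, 0.3]
width: 0.205
```

carry_out:
  dp:
    - [0.02,0.012,0]
    - [0.03,0.018,0]
    - [0.03,0.018,0]
    - [0.03,0.018,0]
    - [0.03,0.018,0]
    - [0.03,0.018,0]
    - [0.03,0.018,0]
    - [0.03,0.018,0]
    - [0.03,0.018,0]
    - [0.03,0.018,0]
    - [0.03,0.018,0]
    - [0.03,0.018,0]
  angular:
    - [0,0,0]
    - [0,0,0]
    - [0,0,0]
    - [0,0,0]
    - [0,0,0]
    - [0,0,0]
    - [0,0,0]
    - [0,0,0]
    - [0,0,0]
    - [0,0,0]
    - [0,0,0]
    - [0,0,0]

```text
time: 2.02
position: [0.4352, -0.1774, 0.2312]
ee_rot: [0.708, 0.706, -0.0, -0.0]
force: [0.1, 0.3, -0.1]
width: 0.202
```

carry_out:
  dp:
    - [0.03,0.018,0]
    - [0.03,0.018,0]
    - [0.03,0.018,0]
    - [0.03,0.017,0]
    - [0,0,0.03]
    - [0,0,0.03]
    - [0,0,0.03]
    - [0,0,0.03]
    - [0,0,0.03]
    - [0,0,0.03]
    - [0,0,0.02]
    - [0,0,0]
  angular:
    - [0,0,0]
    - [0,0,0]
    - [0,0,0]
    - [0,0,0]
    - [0,0,0]
    - [0,0,0]
    - [0,0,0]
    - [0,0,0]
    - [0,0,0]
    - [0,0,0]
    - [0,0,0]
    - [0,0,0]

```text
time: 3.02
position: [0.5014, -0.0581, 0.0269]
ee_rot: [0.708, 0.706, -0.002, -0.004]
force: [-0.6, -0.1, -0.5]
width: 0.201
```

Run:
```python
from h import *
im=viewer.snapshot("wrist"); cv2.imwrite("pics/w1.png",im)
im=viewer.snapshot("scene"); cv2.imwrite("pics/s1.png",im)
print(read_state()["position"])
```

```text
[ 0.50486214 -0.05895974  0.03096952]
```

View pics/w1.png

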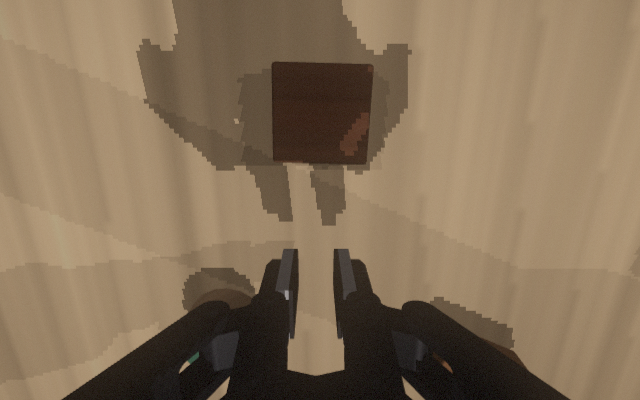

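View pics/s1.png

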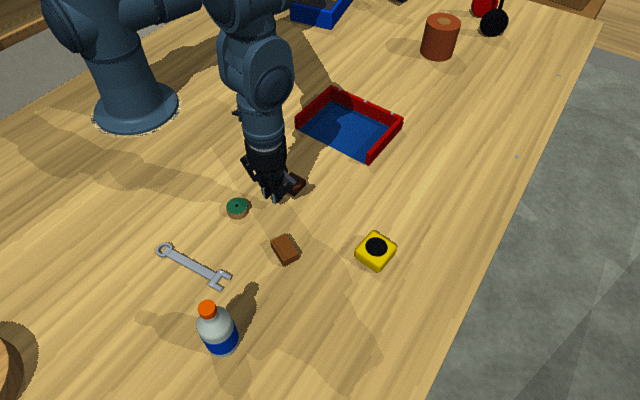

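The fingers sit centred behind the square: fingers at column 316, square at 321. The slug and block are untouched on either side. I'll descend and push.

carry_out:
  dp:
    - [0,0,0.013]
    - [0,0,0.012]
    - [0,0,0]
    - [0.01,0.002,0]
    - [0.01,0,0]
    - [0.01,0,0]
    - [0.005,0,0]
    - [0.008,0,0]
    - [0.01,0,0]
    - [0.01,0,0]
    - [0.01,0,0]
    - [0.01,0,0]
  angular:
    - [0,0,0]
    - [0,0,0]
    - [0,0,0]
    - [0,0,0]
    - [0,0,0]
    - [0,0,0]
    - [0,0,0]
    - [0,0,0]
    - [0,0,0]
    - [0,0,0]
    - [0,0,0]
    - [0,0,0]

```text
time: 4.12
position: [0.5076, 0.025, 0.0063]
ee_rot: [0.707, 0.707, -0.0, -0.0]
force: [0.7, -0.0, 0.5]
width: 0.201
```

Run:
```python
from h import *
im=viewer.snapshot("wrist"); cv2.imwrite("pics/w2.png",im)
s=read_state();print(s["position"],s["force"])
```

```text
[0.50736002 0.02660902 0.0062066 ] [-0.32572352  2.15665664 -0.43450223]
```

View pics/w2.png

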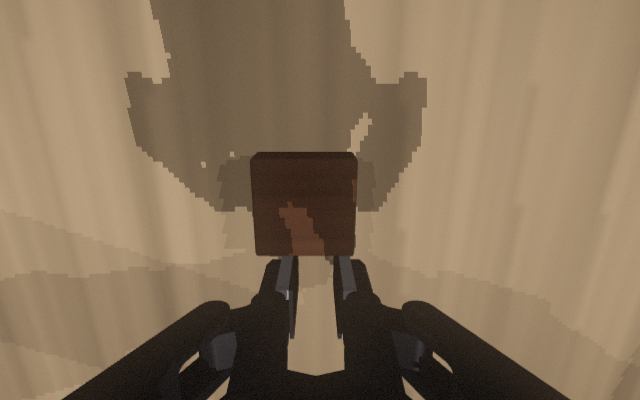

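The square is being pushed flush and stays square to the fingers, about 5 mm left of centre. I'll continue.

carry_out:
  dp:
    - [0.006,0,0]
    - [0.01,0,0]
    - [0.01,0,0]
    - [0.01,0,0]
    - [0.01,0,0]
    - [0.01,0,0]
    - [0.01,0,0]
    - [0.01,0,0]
    - [0.01,0,0]
    - [0.01,0,0]
    - [0.01,0,0]
    - [0.01,0,0]
  angular:
    - [0,0,0]
    - [0,0,0]
    - [0,0,0]
    - [0,0,0]
    - [0,0,0]
    - [0,0,0]
    - [0,0,0]
    - [0,0,0]
    - [0,0,0]
    - [0,0,0]
    - [0,0,0]
    - [0,0,0]

```text
time: 5.17
position: [0.5077, 0.1409, 0.0063]
ee_rot: [0.707, 0.707, 0.0, 0.0]
force: [-0.0, 0.1, 0.2]
width: 0.199
```

carry_out:
  dp:
    - [0.01,0,0]
    - [0.01,0,0]
    - [0.01,0,0]
    - [0.01,0,0]
    - [0.01,0,0]
    - [0.01,0,0]
    - [0.01,0,0]
    - [0.01,0,0]
    - [0.008,0,0]
    - [0.005,0,0]
    - [0.002,0,0]
    - [0,0,0]
  angular:
    - [0,0,0]
    - [0,0,0]
    - [0,0,0]
    - [0,0,0]
    - [0,0,0]
    - [0,0,0]
    - [0,0,0]
    - [0,0,0]
    - [0,0,0]
    - [0,0,0]
    - [0,0,0]
    - [0,0,0]

```text
time: 6.17
position: [0.5076, 0.2353, 0.0062]
ee_rot: [0.707, 0.707, -0.0, 0.0]
force: [0.4, -0.2, -0.0]
width: 0.2
```

Run:
```python
from h import *
im=viewer.snapshot("wrist"); cv2.imwrite("pics/w3.png",im)
s=read_state();print(s["position"],s["force"])
```

```text
[0.50756106 0.23485657 0.00622069] [-0.23169439  0.22575503 -0.66242601]
```

View pics/w3.png

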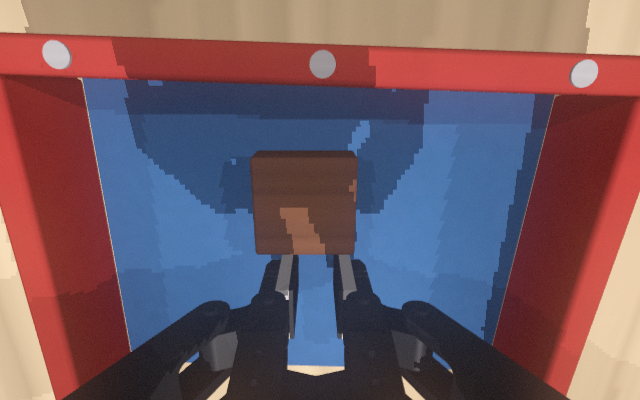

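The square is well inside the bay. I'll back off, rise, and go behind the slug.

carry_out:
  dp:
    - [-0.015,0,0]
    - [-0.015,0,-0.02]
    - [-0.01,0,-0.03]
    - [-0.01,0,-0.035]
    - [-0.035,-0.006,0]
    - [-0.035,-0.006,0]
    - [-0.035,-0.006,0]
    - [-0.035,-0.006,0]
    - [-0.035,-0.006,0]
    - [-0.035,-0.006,0]
    - [-0.035,-0.006,0]
    - [-0.035,-0.006,0]
  angular:
    - [0,0,0]
    - [0,0,0]
    - [0,0,0]
    - [0,0,0]
    - [0,0,0]
    - [0,0,0]
    - [0,0,0]
    - [0,0,0]
    - [0,0,0]
    - [0,0,0]
    - [0,0,0]
    - [0,0,0]

```text
time: 7.22
position: [0.4588, -0.0972, 0.0914]
ee_rot: [0.707, 0.707, -0.0, 0.0]
force: [1.3, 0.0, 0.9]
width: 0.198
```

carry_out:
  dp:
    - [-0.035,-0.006,0]
    - [-0.035,-0.006,0]
    - [-0.015,0,0]
    - [0,0,0]
    - [0,0,0]
  angular:
    - [0,0,0]
    - [0,0,0]
    - [0,0,0]
    - [0,0,0]
    - [0,0,0]

```text
time: 7.63
position: [0.4473, -0.1809, 0.0913]
ee_rot: [0.708, 0.706, 0.0, -0.0]
force: [-0.6, -0.7, 0.2]
width: 0.202
```

Run:
```python
from h import *
im=viewer.snapshot("wrist"); cv2.imwrite("pics/w4.png",im)
s=read_state();print(s["position"],s["force"],s["time"])
```

```text
[ 0.44722897 -0.17990087  0.09116573] [-1.04251623  1.36005303 -0.63604257] 7.6833
```

View pics/w4.png

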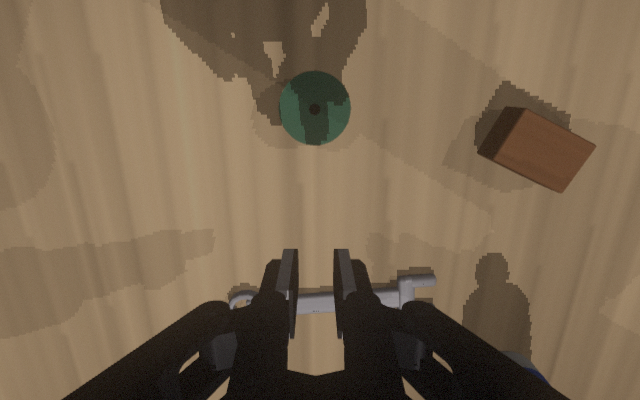

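The slug, at column 315, is centred ahead of the fingers (316), and the spanner is well behind them. I'll descend and push along +y.

carry_out:
  dp:
    - [0,0,0.03]
    - [0,0,0.03]
    - [0,0,0.02]
    - [0,0,0.005]
    - [0,0,0]
    - [0.01,0,0]
    - [0.01,0,0]
    - [0.007,0,0]
    - [0.004,0,0]
    - [0.004,0,0]
    - [0.006,0,0]
    - [0.008,0,0]
  angular:
    - [0,0,0]
    - [0,0,0]
    - [0,0,0]
    - [0,0,0]
    - [0,0,0]
    - [0,0,0]
    - [0,0,0]
    - [0,0,0]
    - [0,0,0]
    - [0,0,0]
    - [0,0,0]
    - [0,0,0]

```text
time: 8.68
position: [0.4482, -0.1311, 0.0067]
ee_rot: [0.707, 0.707, 0.0, 0.001]
force: [1.1, -0.5, 0.5]
width: 0.198
```

carry_out:
  dp:
    - [0.01,0,0]
    - [0.01,0,0]
    - [0.01,0,0]
    - [0.01,0,0]
    - [0.01,0,0]
    - [0.01,0,0]
    - [0.01,0,0]
    - [0.01,0,0]
    - [0.01,0,0]
    - [0.01,0,0]
    - [0.01,0,0]
    - [0.01,0,0]
  angular:
    - [0,0,0]
    - [0,0,0]
    - [0,0,0]
    - [0,0,0]
    - [0,0,0]
    - [0,0,0]
    - [0,0,0]
    - [0,0,0]
    - [0,0,0]
    - [0,0,0]
    - [0,0,0]
    - [0,0,0]

```text
time: 9.68
position: [0.4476, -0.0102, 0.0063]
ee_rot: [0.707, 0.707, -0.0, 0.0]
force: [-1.0, 0.0, 0.7]
width: 0.201
```

Run:
```python
from h import *
im=viewer.snapshot("wrist"); cv2.imwrite("pics/w5.png",im)
s=read_state();print(s["position"],s["force"],s["time"])
```

```text
[ 0.44736669 -0.00865233  0.00623583] [-0.3955943   1.24426497  0.13410237] 9.7333
```

View pics/w5.png

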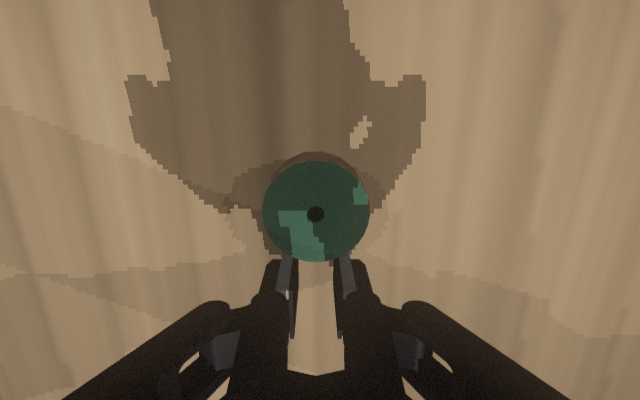

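The slug sits cradled between the two fingertips. I'll continue into the bay.

carry_out:
  dp:
    - [0.009,0,0]
    - [0.01,0,0]
    - [0.01,0,0]
    - [0.01,0,0]
    - [0.01,0,0]
    - [0.01,0,0]
    - [0.01,0,0]
    - [0.01,0,0]
    - [0.01,0,0]
    - [0.01,0,0]
    - [0.01,0,0]
    - [0.01,0,0]
  angular:
    - [0,0,0]
    - [0,0,0]
    - [0,0,0]
    - [0,0,0]
    - [0,0,0]
    - [0,0,0]
    - [0,0,0]
    - [0,0,0]
    - [0,0,0]
    - [0,0,0]
    - [0,0,0]
    - [0,0,0]

```text
time: 10.73
position: [0.4476, 0.1088, 0.0063]
ee_rot: [0.707, 0.707, -0.0, 0.0]
force: [-0.2, -0.5, 0.1]
width: 0.199
```

carry_out:
  dp:
    - [0.01,0,0]
    - [0.01,0,0]
    - [0.01,0,0]
    - [0.01,0,0]
    - [0.01,0,0]
    - [0.01,0,0]
    - [0.01,0,0]
    - [0.006,0,0]
    - [0.003,0,0]
    - [0.001,0,0]
    - [0,0,0]
  angular:
    - [0,0,0]
    - [0,0,0]
    - [0,0,0]
    - [0,0,0]
    - [0,0,0]
    - [0,0,0]
    - [0,0,0]
    - [0,0,0]
    - [0,0,0]
    - [0,0,0]
    - [0,0,0]

```text
time: 11.65
position: [0.4476, 0.1879, 0.0062]
ee_rot: [0.707, 0.707, -0.0, 0.0]
force: [-0.1, -0.3, 0.2]
width: 0.194
```

Run:
```python
from h import *
im=viewer.snapshot("wrist"); cv2.imwrite("pics/w6.png",im)
s=read_state();print(s["position"],s["force"],s["time"])
```

```text
[0.4475682  0.18766131 0.00621913] [ 0.52802322  0.649828   -0.16925684] 11.7
```

View pics/w6.png

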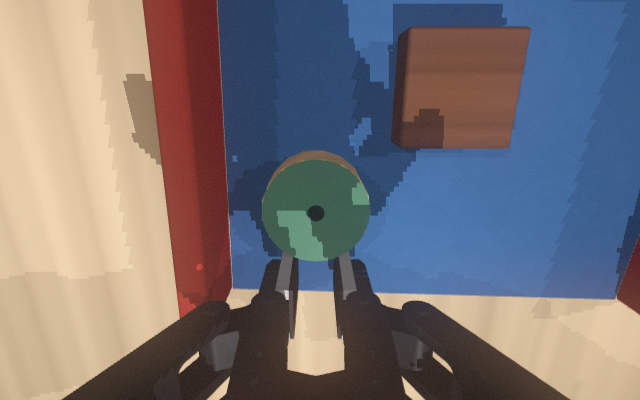

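The slug is inside: its rear edge is at row 260 and the mouth line at row 292. The block is next.

carry_out:
  dp:
    - [-0.015,0,0]
    - [-0.015,0,-0.02]
    - [-0.015,0,-0.03]
    - [-0.01,0,-0.035]
    - [-0.034,0.014,0]
    - [-0.034,0.015,0]
    - [-0.034,0.015,0]
    - [-0.034,0.015,0]
    - [-0.034,0.015,0]
    - [-0.034,0.015,0]
    - [-0.034,0.015,0]
    - [-0.034,0.015,0]
  angular:
    - [0,0,0]
    - [0,0,0]
    - [0,0,0]
    - [0,0,0]
    - [0,0,0]
    - [0,0,0]
    - [0,0,0]
    - [0,0,0]
    - [0,0,0]
    - [0,0,0]
    - [0,0,0]
    - [0,0,0]

```text
time: 12.7
position: [0.5667, -0.1415, 0.0912]
ee_rot: [0.707, 0.707, -0.0, -0.0]
force: [0.7, 0.3, 0.5]
width: 0.201
```

carry_out:
  dp:
    - [-0.034,0.015,0]
    - [-0.034,0.015,0]
    - [0,0,0]
    - [0,0,0]
  angular:
    - [0,0,0]
    - [0,0,0]
    - [0,0,0]
    - [0,0,0]

```text
time: 13.03
position: [0.5969, -0.2097, 0.0908]
ee_rot: [0.708, 0.706, 0.0, 0.0]
force: [-0.7, 0.5, 0.5]
width: 0.197
```

Run:
```python
from h import *
s=read_state();c=viewer.get_calibration("wrist")
im=viewer.snapshot("wrist"); cv2.imwrite("pics/w7.png",im)
print(s["position"],s["force"],s["time"])
np.savez("w7.npz",**c)
```

```text
[ 0.59693261 -0.20966373  0.09082396] [-0.70740704  0.45572249  0.53415463] 13.0333
```

View pics/w7.png

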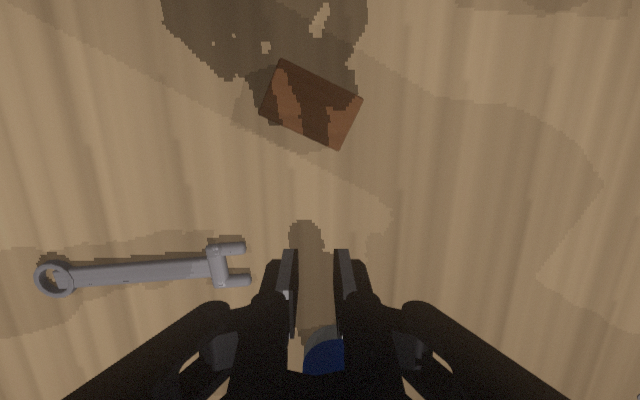

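The block's top runs from (280,58) to (340,150), centred ahead of the fingers. The spanner's jaw end at (245,262) is to the left, and the bottle is behind. I'll move 10 mm forward, descend, and push slowly so the block turns flush.

carry_out:
  dp:
    - [0.01,0,0.025]
    - [0,0,0.03]
    - [0,0,0.025]
    - [0,0,0.005]
    - [0,0,0]
    - [0.01,0,0]
    - [0.008,0,0]
    - [0.004,0,0]
    - [0.004,0,0]
    - [0.005,0,0]
    - [0.005,0,0]
    - [0.005,0,0]
  angular:
    - [0,0,0]
    - [0,0,0]
    - [0,0,0]
    - [0,0,0]
    - [0,0,0]
    - [0,0,0]
    - [0,0,0]
    - [0,0,0]
    - [0,0,0]
    - [0,0,0]
    - [0,0,0]
    - [0,0,0]

```text
time: 14.08
position: [0.597, -0.1557, 0.0067]
ee_rot: [0.707, 0.707, 0.0, 0.0]
force: [-0.2, 0.2, 0.2]
width: 0.198
```

carry_out:
  dp:
    - [0.005,0,0]
    - [0.005,0,0]
    - [0.005,0,0]
    - [0.005,0,0]
    - [0.005,0,0]
    - [0.005,0,0]
    - [0.005,0,0]
    - [0.005,0,0]
  angular:
    - [0,0,0]
    - [0,0,0]
    - [0,0,0]
    - [0,0,0]
    - [0,0,0]
    - [0,0,0]
    - [0,0,0]
    - [0,0,0]

```text
time: 14.75
position: [0.5966, -0.1156, 0.0062]
ee_rot: [0.707, 0.707, -0.0, -0.0]
force: [-0.2, 0.5, -0.6]
width: 0.2
```

Run:
```python
from h import *
im=viewer.snapshot("wrist"); cv2.imwrite("pics/w8.png",im)
s=read_state();print(s["position"],s["force"],s["time"])
```

```text
[ 0.59654853 -0.11457802  0.0061939 ] [-0.58505054  0.9028584  -0.03053379] 14.8
```

View pics/w8.png

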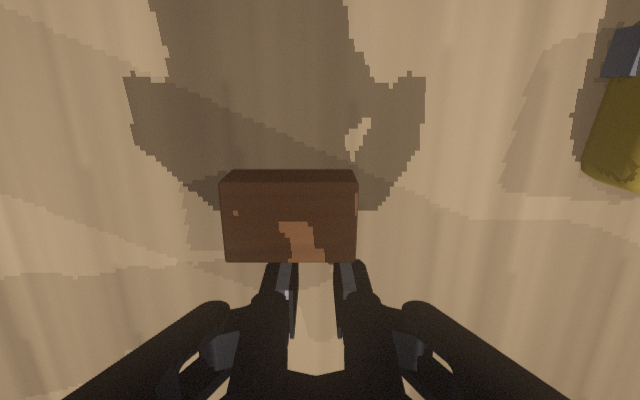

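The block is now flush with both fingertips, its centre about 11 mm left of theirs, at x≈.586. I'll push on with a slight drift of -x toward x≈.566.

carry_out:
  dp:
    - [0.006,0,0]
    - [0.01,-0.001,0]
    - [0.01,-0.001,0]
    - [0.01,-0.001,0]
    - [0.01,-0.001,0]
    - [0.01,-0.001,0]
    - [0.01,-0.001,0]
    - [0.01,-0.001,0]
    - [0.01,-0.001,0]
    - [0.01,-0.001,0]
    - [0.01,-0.001,0]
    - [0.01,-0.001,0]
  angular:
    - [0,0,0]
    - [0,0,0]
    - [0,0,0]
    - [0,0,0]
    - [0,0,0]
    - [0,0,0]
    - [0,0,0]
    - [0,0,0]
    - [0,0,0]
    - [0,0,0]
    - [0,0,0]
    - [0,0,0]

```text
time: 15.8
position: [0.5856, 0.0009, 0.0063]
ee_rot: [0.707, 0.707, -0.0, 0.0]
force: [-0.1, -0.2, -0.5]
width: 0.201
```

carry_out:
  dp:
    - [0.01,-0.001,0]
    - [0.01,-0.001,0]
    - [0.01,-0.001,0]
    - [0.01,-0.001,0]
    - [0.01,-0.001,0]
    - [0.01,-0.001,0]
    - [0.01,0,0]
    - [0.01,0,0]
    - [0.01,0,0]
    - [0.005,0,0]
  angular:
    - [0,0,0]
    - [0,0,0]
    - [0,0,0]
    - [0,0,0]
    - [0,0,0]
    - [0,0,0]
    - [0,0,0]
    - [0,0,0]
    - [0,0,0]
    - [0,0,0]

```text
time: 16.63
position: [0.5797, 0.0964, 0.0063]
ee_rot: [0.707, 0.708, 0.0, -0.0]
force: [-0.5, 0.0, 0.4]
width: 0.2
```

Run:
```python
from h import *
im=viewer.snapshot("wrist"); cv2.imwrite("pics/w9.png",im)
s=read_state();print(s["position"],s["force"],s["time"])
```

```text
[0.57965795 0.09684451 0.00629161] [-0.75350762  0.56085897  0.1178995 ] 16.6833
```

View pics/w9.png

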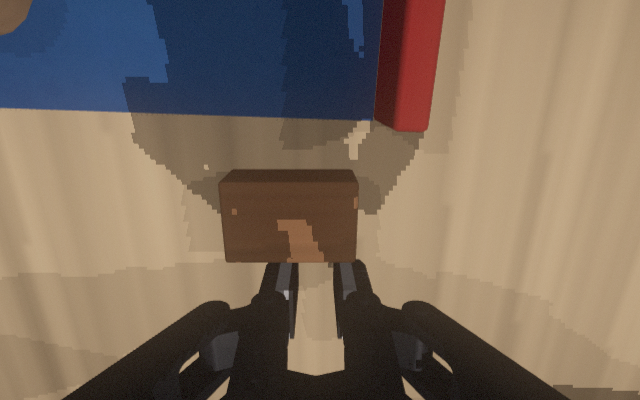

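The block, right edge at column 358, is about 6 mm clear of the fence's inner face at column 373. I'll drift 6 mm more and push in.

carry_out:
  dp:
    - [0.006,-0.001,0]
    - [0.01,-0.001,0]
    - [0.01,-0.001,0]
    - [0.01,-0.001,0]
    - [0.01,-0.001,0]
    - [0.01,-0.001,0]
    - [0.01,0,0]
    - [0.01,0,0]
    - [0.01,0,0]
    - [0.006,0,0]
    - [0.003,0,0]
    - [0,0,0]
  angular:
    - [0,0,0]
    - [0,0,0]
    - [0,0,0]
    - [0,0,0]
    - [0,0,0]
    - [0,0,0]
    - [0,0,0]
    - [0,0,0]
    - [0,0,0]
    - [0,0,0]
    - [0,0,0]
    - [0,0,0]

```text
time: 17.68
position: [0.5737, 0.1906, 0.0063]
ee_rot: [0.707, 0.708, 0.0, 0.0]
force: [-0.1, 0.2, 0.2]
width: 0.199
```

Run:
```python
from h import *
im=viewer.snapshot("wrist"); cv2.imwrite("pics/w10.png",im)
s=read_state();print(s["position"],s["force"],s["time"])
```

```text
[0.57368729 0.19008256 0.00625001] [ 0.40728953  0.64709813 -0.71703042] 17.7333
```

View pics/w10.png

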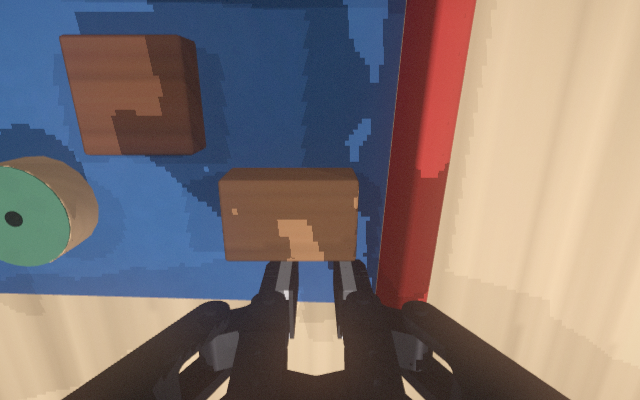

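All three offcuts are past the mouth line. I'll retreat up and away for a final check.

carry_out:
  dp:
    - [-0.015,0,0]
    - [-0.015,0,-0.02]
    - [-0.01,0,-0.03]
    - [-0.01,0,-0.035]
    - [-0.03,0,-0.03]
    - [-0.03,0,-0.03]
    - [-0.03,-0.01,-0.03]
    - [-0.03,-0.01,0]
    - [-0.03,-0.02,0]
    - [-0.03,-0.02,0]
    - [-0.03,-0.02,0]
    - [-0.02,-0.01,0]
  angular:
    - [0,0,0]
    - [0,0,0]
    - [0,0,0]
    - [0,0,0]
    - [0,0,0]
    - [0,0,0]
    - [0,0,0]
    - [0,0,0]
    - [0,0,0]
    - [0,0,0]
    - [0,0,0]
    - [0,0,0]

```text
time: 18.73
position: [0.4811, -0.0909, 0.1789]
ee_rot: [0.708, 0.706, -0.001, -0.0]
force: [-0.7, 0.3, -1.2]
width: 0.199
```

carry_out:
  dp:
    - [-0.03,-0.01,0]
    - [-0.03,-0.01,0]
    - [-0.03,-0.01,0]
    - [-0.02,-0.01,0]
    - [0,0,0]
    - [0,0,0]
    - [0,0,0]
  angular:
    - [0,0,0]
    - [0,0,0]
    - [0,0,0]
    - [0,0,0]
    - [0,0,0]
    - [0,0,0]
    - [0,0,0]

```text
time: 19.32
position: [0.4437, -0.198, 0.1789]
ee_rot: [0.707, 0.707, 0.0, -0.0]
force: [-0.3, 0.8, 0.2]
width: 0.203
```

Run:
```python
from h import *
a=viewer.snapshot("top"); b=viewer.snapshot("scene"); cv2.imwrite("pics/t11.png",a)
cv2.imwrite("pics/s11.png",cv2.resize(b,(800,500)))
cv2.imwrite("pics/t11z.png",cv2.convertScaleAbs(cv2.resize(a[170:310,130:330],None,fx=4,fy=4,interpolation=cv2.INTER_CUBIC),alpha=1.7))
M,h=masks(a)
for k,n,zz,box in (("green","slug",.02,0),("brown","wood",.02,0)):
    m=M[k].copy(); m[:,:153]=0; m[:198]=0; m[286:]=0; m[:,232:]=0
    for s,c,mm in blobs(m):
        cnt=max(cv2.findContours(mm.astype(np.uint8),cv2.RETR_EXTERNAL,cv2.CHAIN_APPROX_NONE)[0],key=len)[:,0]
        w=ray("top",cnt,zz); print(n,c.round(1),"min",w.min(0).round(3),"max",w.max(0).round(3))
s=read_state();print(s["position"],s["force"],s["time"])
i0=cv2.imread("pics/top0.png"); 
for n,(x,y,w,hh) in dict(tape=(300,118,42,40),glue=(440,175,42,40),span=(405,225,30,85)).items(): print(n,"mean diff",cv2.absdiff(a,i0)[y:y+hh,x:x+w].mean().round(1))
```

```text
slug [196.9 268.6] min [0.425 0.201] max [0.469 0.244]
wood [155.4 224.9] min [0.437 0.312] max [0.602 0.33 ]
wood [201.4 216.1] min [0.536 0.201] max [0.59  0.239]
wood [178.2 243.1] min [0.482 0.245] max [0.522 0.289]
[ 0.44415967 -0.19720264  0.17886272] [ 0.09845626 -0.00108707  0.07918115] 19.4167
tape mean diff 10.0
glue mean diff 17.3
span mean diff 60.9
```

View pics/t11.png

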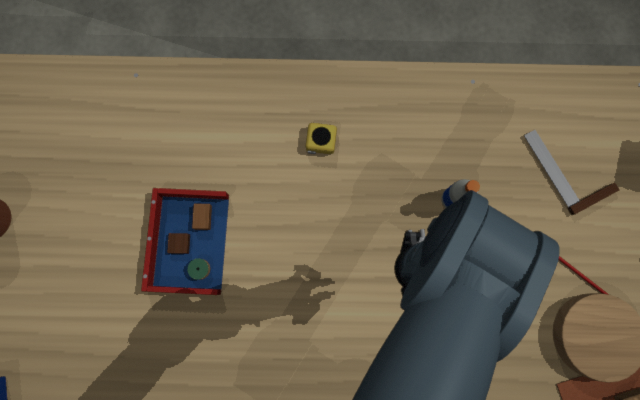

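View pics/t11z.png

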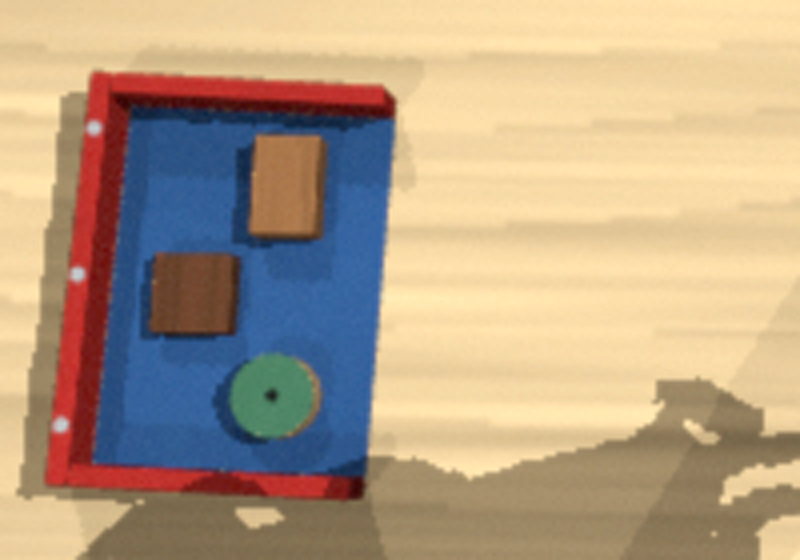

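View pics/s11.png

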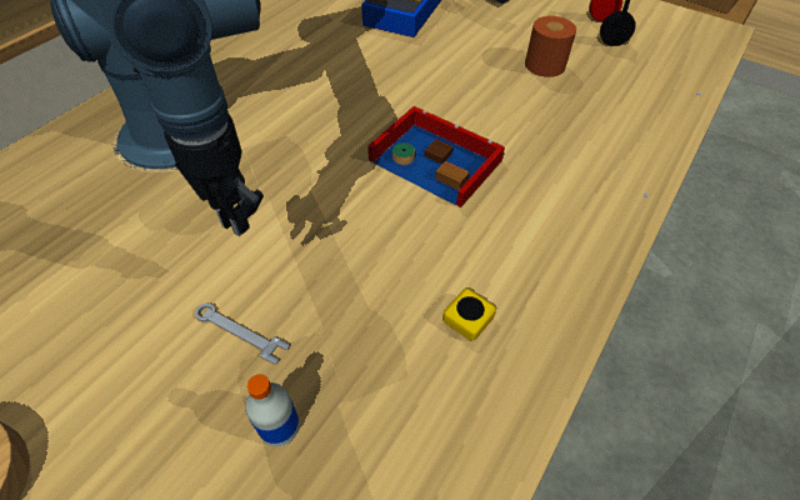

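The three offcuts lie inside the blue floor with at least 25 mm to the mouth. In the scene view (scaled 1.25×) the spanner at (204,312)–(280,350), the bottle cap at (259,386) and the tape at (470,312) match the first picture. I'll hand in.

```bash
python3 -c "
from bench import order,read_state
print(read_state()['qd'].round(3)); print(order.finish_job())"
```

```text
[ 0.011  0.001  0.002 -0.001 -0.001  0.   ]
the job is handed in; nothing more can be done
None
```

I swept the square, then the slug, then the block along the bench into the scrap bay with the fingertips set as a narrow two-point pusher. I handed the job in at about 19.4 s with the arm held clear at z≈0.18 m. I lifted nothing, and the wrist force read under about 3 N whenever I checked it.

| Offcut | x span (m) | y span (m) |
|---|---|---|
| Slug | .425–.469 | .201–.244 |
| Block | .536–.590 | .201–.239 |
| Square | .482–.522 | .245–.289 |

These spans come from the last top view. The bay inside is x ≈ .41–.605 and y ≈ .17–.32, so all three lie wholly inside: about 30 mm past the mouth, and about 15 mm clear of the side fences.

**Bottle, tape measure and spanner:** all three stood where they began in the scene view, to within a pixel or two by eye. My top-view check for movement could not confirm this for the bottle and spanner, because the arm covered the spanner and part of the bottle. For those two I relied on the scene view alone.

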